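# Find the grippy-footed herb pot by dragging, and stand it on the sloping shelf

## Robot

A 7-joint arm with a two-finger parallel gripper is mounted at the origin on the work surface. World frame = base frame: x ahead of the robot, y to its left, z up, the work surface at z = 0. Lengths are in m, angles in rad, forces in N, time in s.
With the tool pointing down it reaches from about 0.4 to 0.9 m from the base axis. Payload 5.5 kg.
Tool frame: the origin (TCP) lies at the centre of the arm's flange, where the gripper is bolted on; the fingertips stand 178 mm ahead of it and the grasp point (between the pads) lies ahead of it (env.tcp_to_grasp is the z of the grasp point in the tool frame, in m); z points along the fingers, y is the direction in which the jaws open and shut (so a half turn about z gives the same grasp; the last joint's range is limited). The gripper opens to 92 mm and grips with 3 to 60 N. Pads are 19 mm wide; open, the fingers measure 130 mm over their backs; the gripper's body (75 mm by 190 mm) begins 47 mm behind the grasp point.
Start: joints at [-1.064, 0.501, -0.427, 1.55, 0.221, 1.138, -0.21], TCP at [0.157, 0.631, 0.405] pointing down, gripper open.
Joint ranges: [-2.88, 2.88], [-0.31, 2.03], [-1.54, 1.56], [0.2, 2.42], [-1.41, 4.55], [0.19, 2.02], [-2.57, 2.57]. Speed limits (rad/s): [2.57, 2.57, 3.14, 3.14, 3.14, 3.14, 3.14].

## Interface

Orientations are given as a rotation vector (axis times angle).
In Python, from rig import env, vision gives the robot as it stands.
- The arm moves only by the tool step_arm, never from a script. Its argument "targets" is a list that holds one entry, the list of rows, each a list of 7 numbers: the finger opening in mm, from 0 to 91.8, then the shift along the tool's x, y, z in mm, then the turn, a rotation vector about the tool's x, y, z in rad. A call has 1 to 12 rows; each row shifts and turns the commanded pose from where the row before left it, along the tool's axes as they then stand; what a row does not reach is not made up. A row lasts 1/8 s, in which the tool goes at most 62.5 mm and 10.7 degrees, less where a joint would pass 70% of its speed; a pose out of reach is approached as far as the arm can. A call is refused whole if a number of a shift passes 62.5 or a number of a turn 0.188, either way. A call with a gripper value outside its range is refused whole. The fingers move at their own pace and stop on an object; "grip_force" is the grip in N (left out, the last holds). Time passes only in rows, so rows that do not move let the fingers close. It gives the time, the measured TCP pose, the force and the opening at its end, in the units of the state.
- env.observe(): the state, without advancing time (a new reading comes with each control period).
- vision.read_camera(name): name is "scene" or "top" or "wrist"; returns a dict with "img" (384x512x3 uint8, red, green, blue), "fx", "fy", "cx", "cy" (pixels), "eye" and "attitude" of the camera in the world. Camera axes: x right, y down, z forward; pixel columns grow to the right and rows downward; lengths in m; the calibration is good to about 2 mm. The wrist camera is an equidistant fisheye: a pixel r from the principal point sees the ray r / f radians off the axis. A picture is of the moment at which its call begins. There is no depth.
- env.job_done(): hands the job in, once; it reports no verdict.
The state is a dict: "clock": time; "joints": joint angles; "joint_vel": joint speeds; "effort": joint torques, N m; "position": TCP position; "ee_rot": TCP orientation; "wrist_force": force on the tool from outside, world axes, zero at the start; "moment": the same for the moment, N m; "finger_gap": finger opening in m.
Only numpy, scipy, OpenCV 4.12 (cv2) and the standard library are available. Lean on these libraries where they do the work, as an engineer would, in place of code of your own. Each camera call takes 0.05 s, during which the arm holds its last target.

## Task

Three of the clay pots stand loose on the table and look alike, but one has a rubber ring set into its foot and drags much harder than the other two. Before lifting any, drag each of the three a good 4 cm across the table to feel which it is, without bearing down on the clay, and leave each where its drag ends; then take the hardest-dragging one and set it down gently, foot flat, in the middle of the rack's sloping steel shelf, where only that pot will stay put: none may slide down against the lip. The other two pots end standing on the table, no pot is tipped over, and everything else is left as it is.

Things in the scene. Friction and masses are not known exactly. Their poses are not given: they have to be found in the camera images.
- pot_a_mid (a point): One of the three loose clay pots, alike but for the unseen foot (they change places from run to run): straight-sided, 66 mm across, 56 mm tall, open top, wall 7 mm (52 mm opening, 42 mm deep), bottom 14 mm thick with a steel weight let in, 0.39 to 0.51 kg. The point lies on its axis half-way up, 28 mm above its underside. z is its axis, up; its yaw means nothing.
- pot_b_mid (a point): One of the three loose clay pots, alike but for the unseen foot (they change places from run to run): straight-sided, 66 mm across, 56 mm tall, open top, wall 7 mm (52 mm opening, 42 mm deep), bottom 14 mm thick with a steel weight let in, 0.39 to 0.51 kg. The point lies on its axis half-way up, 28 mm above its underside. z is its axis, up; its yaw means nothing.
- pot_c_mid (a point): One of the three loose clay pots, alike but for the unseen foot (they change places from run to run): straight-sided, 66 mm across, 56 mm tall, open top, wall 7 mm (52 mm opening, 42 mm deep), bottom 14 mm thick with a steel weight let in, 0.39 to 0.51 kg. The point lies on its axis half-way up, 28 mm above its underside. z is its axis, up; its yaw means nothing.
- shelf_mid (a point): Middle of the upper face of the rack's smooth sloping steel shelf, at the rack's -y end: 130 mm along the slope (x), 110 mm wide (y), tilted 0.42 rad (24 degrees). x runs down the slope (away from the robot at yaw 0), y level across it, z square out of its face. At its lower edge (x = 65 mm) stands the lip. This point is 40 mm above the table. The next pot in the rack is 104 mm away along y.
- rack: Fixed galvanised steel rack, 275 mm long along its y: on its +y side two square slots, 28 mm tall, one with a clay pot, the end one with a glass cloche; on its -y side the sloping shelf, 66 mm high at its upper edge on the robot side. Origin on the table, 88 mm along y from the shelf's middle.
- lip: Steel lip along the lower edge of the sloping shelf, 110 mm wide, 13 mm above the shelf's face; fixed. Pots with a smooth foot slide down against it. Origin at the middle of the shelf's face, like shelf_mid.
- table: The fixed table, its wooden top level at height 0. Dragged over it under its own weight alone, the ring-footed pot takes roughly 2 to 3.5 N while it slides, each of the other two at most half of that (0.3 to 1.5 N). Pushed higher than about 45 mm up, or faster than about 5 cm per second, a pot may tip.
- pot_d_mid (a point): Fourth clay pot, same size, standing in the rack's slot next to the shelf; not part of the job. This point lies on its axis half-way up.
- cloche: Glass cloche, 68 mm across, 111 mm tall, in the rack's +y slot; origin at the centre of its underside. Bystander.
- scoop: Aluminium scoop about 170 mm long along its x, 56 mm wide, 26 mm tall, lying on the table; origin under its middle. Bystander.
- jar: Glass jar, 60 mm across, 80 mm tall; origin at the centre of its underside. Bystander.
- bottle: Amber bottle, 64 mm across, 170 mm tall; origin at the centre of its underside. Bystander.
- saucer: Clay saucer, 90 mm across, 14 mm tall; origin at the centre of its underside. Bystander.
Not all that is in view belongs to the job. What is shaped like the part that bears pot_c_mid but purple or turquoise is not meant.

How it is judged:
By the outcome, as a careful person would: the job done as asked, in the order asked, and still so for the second after the job is handed in, with the robot touching nothing.
It also fails if it takes over 72 s, if anything falls off the work surface, if the arm or the gripper's body presses on something with over 40 N, if the wrist force passes 120 N, or if a joint passes its speed limit or range.

## Working session

There is one attempt and no reset: what is moved stays moved. The work goes in short steps, Python scripts to look and compute and a tool call to move; the robot and the scene stay as the last step left them, time stands still between calls to the robot, and variables do not carry over. Pictures are saved under pics/ and viewed, and the job is handed in when it is done.

Besides the shell and the picture viewer there is one more tool, called as name(argument=value, ...) on one line, values as JSON. step_arm: Moves the arm, as the interface text tells. Its arguments: {"type":"object","properties":{"targets":{"type":"array"},"grip_force":{"type":"number"}},"required":["targets"]}

```bash
ls; mkdir -p pics
python3 - <<'E'
from rig import env, vision
import cv2
print(env.observe(), env.tcp_to_grasp)
for n in ["scene","top"]:
    r=vision.read_camera(n)
    print(n,{k:v for k,v in r.items() if k!="img"})
    cv2.imwrite(f"pics/{n}0.png",cv2.resize(r["img"][:,:,::-1],(800,600),interpolation=cv2.INTER_CUBIC))
    cv2.imwrite(f"pics/{n}0_raw.png",r["img"][:,:,::-1])
E
```

```text
pics
{'clock': 0.0, 'joints': array([-1.06377387,  0.50185607, -0.42676042,  1.55145569,  0.22085198,
        1.13828544, -0.21026545]), 'joint_vel': array([ 0.00024818, -0.00043816, -0.00056682, -0.00119776, -0.00027549,
        0.00032134,  0.0008932 ]), 'effort': array([-8.71186367e-04, -5.66580713e+01, -5.81582755e+00, -2.79114729e+01,
       -6.85020606e-02,  3.06049932e-02,  1.73948079e-04]), 'position': array([0.15691182, 0.63041242, 0.40366778]), 'ee_rot': array([-3.81884238e-01, -3.11804639e+00,  3.02315316e-03]), 'wrist_force': array([ 0.18164594, -0.65806827,  1.67304361]), 'moment': array([-0.00852712,  0.00676212, -0.02297826]), 'finger_gap': 0.09194760760363073} 0.1592
scene {'fx': 353.048714582066, 'fy': 353.048714582066, 'cx': 254.6477994696733, 'cy': 191.42991230132682, 'eye': array([1.21211562, 0.02241756, 0.654835  ]), 'attitude': array([-1.73847131, -1.70722199,  0.73177082])}
top {'fx': 439.2154438654382, 'fy': 439.2154438654382, 'cx': 252.79290260433555, 'cy': 192.21540919374934, 'eye': array([0.30431713, 0.05352584, 1.25269049]), 'attitude': array([-2.18065848,  2.02579406, -0.22381285])}
```

View pics/scene0.png

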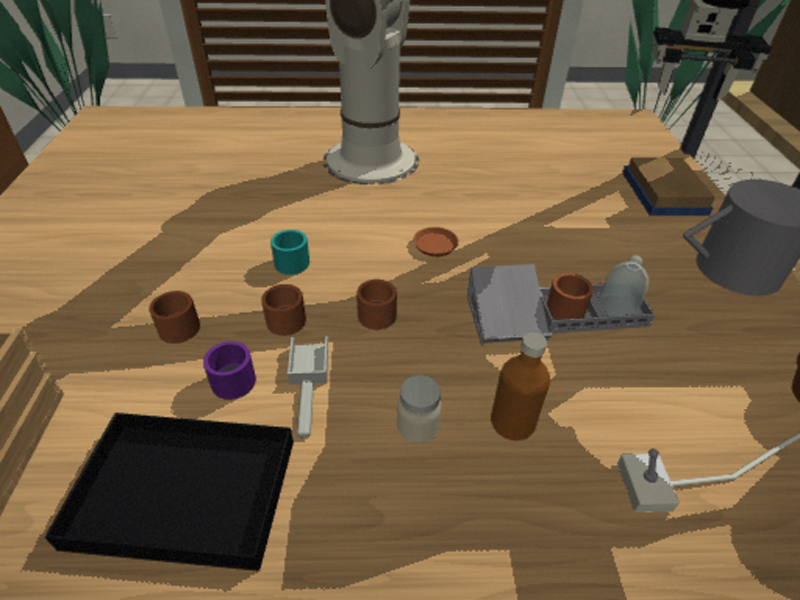

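View pics/top0.png

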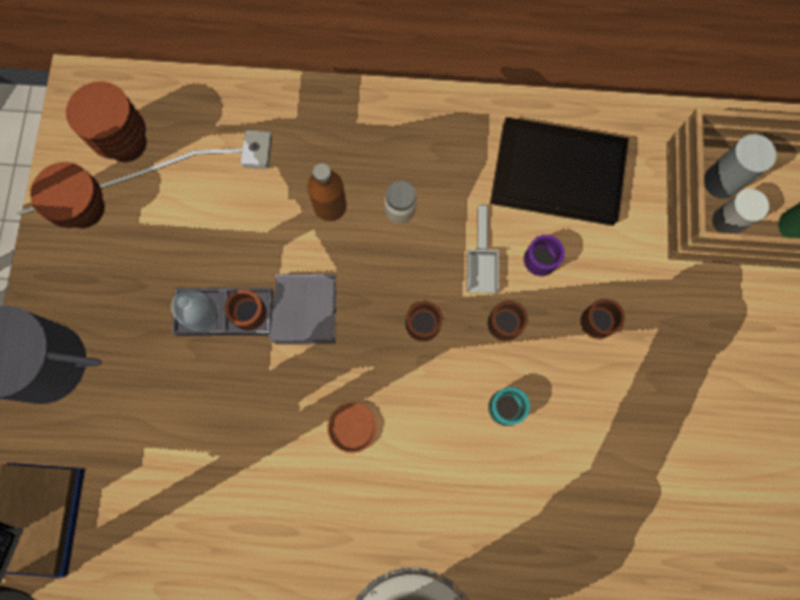

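The three loose pots have rims near (424,320), (508,320) and (603,319) in the enlarged top picture. The turquoise (510,406) and purple (545,254) ones are decoys. Pot_d is in the rack at (245,309), and the shelf is at about (305,308), beside it. Next I'll look at enlarged crops.

```bash
cat > h.py <<'E'
import numpy as np, cv2
from scipy.spatial.transform import Rotation as R
def unproj(cam,u,v,z):
    Rm=R.from_rotvec(cam["attitude"]).as_matrix()
    d=Rm@np.array([(u-cam["cx"])/cam["fx"],(v-cam["cy"])/cam["fy"],1.])
    t=(z-cam["eye"][2])/d[2]
    return cam["eye"]+t*d
def proj(cam,p):
    Rm=R.from_rotvec(cam["attitude"]).as_matrix()
    q=(np.atleast_2d(p)-cam["eye"])@Rm
    return np.c_[cam["fx"]*q[:,0]/q[:,2]+cam["cx"],cam["fy"]*q[:,1]/q[:,2]+cam["cy"]]
TOP=dict(fx=439.2154438654382,fy=439.2154438654382,cx=252.79290260433555,cy=192.21540919374934,eye=np.array([0.30431713,0.05352584,1.25269049]),attitude=np.array([-2.18065848,2.02579406,-0.22381285]))
SC=dict(fx=353.048714582066,fy=353.048714582066,cx=254.6477994696733,cy=191.42991230132682,eye=np.array([1.21211562,0.02241756,0.654835]),attitude=np.array([-1.73847131,-1.70722199,0.73177082]))
def circ(c,r,n=60):
    a=np.linspace(0,2*np.pi,n); return np.c_[c[0]+r*np.cos(a),c[1]+r*np.sin(a),np.full(n,c[2])]
E
python3 - <<'E'
import cv2
im=cv2.imread("pics/top0_raw.png")
c=im[165:275,100:260]; cv2.imwrite("pics/cA.png",cv2.resize(c,None,fx=5,fy=5,interpolation=cv2.INTER_CUBIC))
c=im[120:280,250:410]; cv2.imwrite("pics/cB.png",cv2.resize(c,(600,600),interpolation=cv2.INTER_CUBIC))
from h import *
for u,v in [(424,320),(507,320),(603,319)]:
    print(unproj(TOP,u/1.5625,v/1.5625,.056).round(4))
print(unproj(TOP,305/1.5625,308/1.5625,.04).round(4),unproj(TOP,245/1.5625,309/1.5625,.06).round(4))
E
```

```text
[0.5358 0.0154 0.056 ]
[ 0.5466 -0.1316  0.056 ]
[ 0.561  -0.3017  0.056 ]
[0.545  0.2304 0.04  ] [0.5314 0.3334 0.06  ]
```

View pics/cA.png

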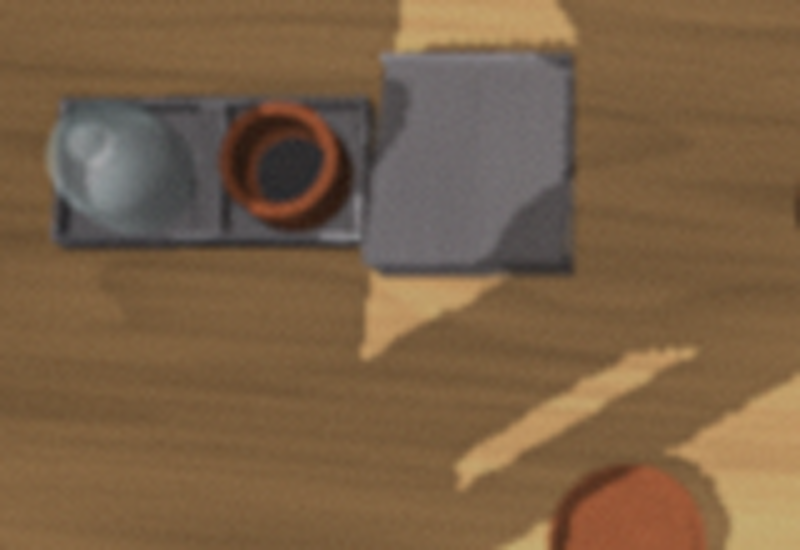

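View pics/cB.png

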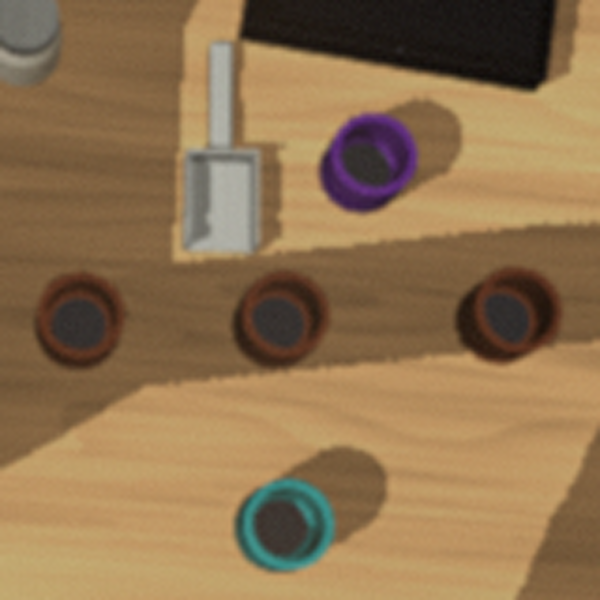

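```bash
cat > fit.py <<'E'
from h import *
im=cv2.imread("pics/top0_raw.png"); s=cv2.imread("pics/scene0_raw.png")
P=[unproj(TOP,250+u/3.75-0,120+v/3.75,.056) for u,v in [(81,317),(284,315),(514,310)]]
for p in P: print(p.round(4))
# shelf corners
for (u,v),z in [((362,268),.0665),((574,272),.0665),((382,57),.02),((574,57),.02)]:
    print(unproj(TOP,100+u/5,165+v/5,z).round(4))
def draw(img,cam,k,off):
    for p in P:
        for zz,r in [(0,.033),(.056,.033),(.056,.026)]:
            q=((proj(cam,circ([p[0],p[1],zz],r))-off)*k+ k/2).astype(int)
            cv2.polylines(img,[q],False,(0,255,0),1)
c=cv2.resize(im[180:230,250:410],None,fx=5,fy=5,interpolation=cv2.INTER_CUBIC); draw(c,TOP,5,[250,180])
d=cv2.resize(s[175:225,90:260],None,fx=4.7,fy=4.7,interpolation=cv2.INTER_CUBIC); draw(d,SC,4.7,[90,175])
cv2.imwrite("pics/fit1.png",np.vstack([c[:, :799],d[:,:799]]))
E
python3 fit.py
```

```text
[0.5366 0.0148 0.056 ]
[ 0.5492 -0.135   0.056 ]
[ 0.5655 -0.3048  0.056 ]
[0.4756 0.2825 0.0665]
[0.4819 0.167  0.0665]
[0.6059 0.2938 0.02  ]
[0.6142 0.183  0.02  ]
```

View pics/fit1.png

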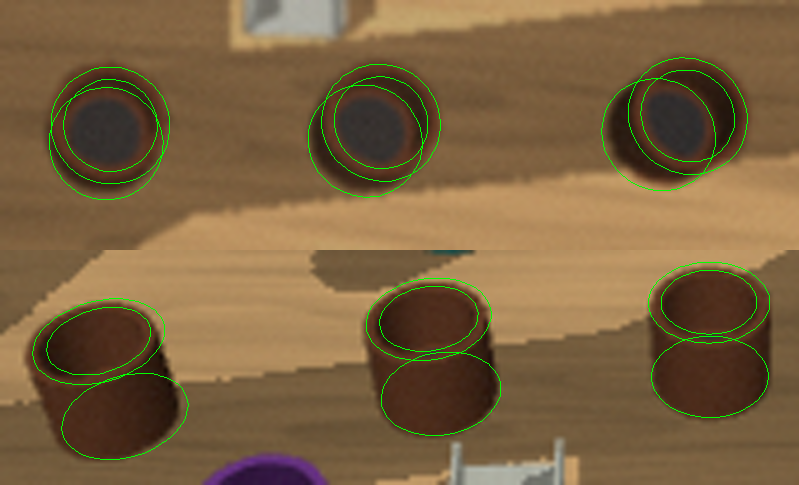

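```bash
cat > fit2.py <<'E'
from h import *
import sys
im=cv2.imread("pics/top0_raw.png"); s=cv2.imread("pics/scene0_raw.png")
cx,cy,yaw=map(float,sys.argv[1:4])
t=.42
ex=np.array([np.cos(t)*np.cos(yaw),np.cos(t)*np.sin(yaw),-np.sin(t)]); ey=np.array([-np.sin(yaw),np.cos(yaw),0]); ez=np.cross(ex,ey)
C=np.array([cx,cy,.04])
def L(x,y,z=0): return C+ex*x+ey*y+ez*z
sh=np.array([L(-.065,-.055),L(.065,-.055),L(.065,.055),L(-.065,.055),L(-.065,-.055)])
lip=np.array([L(.065,-.055,0),L(.065,-.055,.013),L(.065,.055,.013),L(.065,.055)])
pd=C+ey*.104
def draw(img,cam,k,off):
    for ps,c in[(sh,(0,255,0)),(lip,(0,255,255)),(circ([pd[0],pd[1],.004+.056],.033),(255,255,0))]:
        q=((proj(cam,ps)-off)*k+k/2).astype(int); cv2.polylines(img,[q],False,c,1)
c=cv2.resize(im[165:225,100:225],None,fx=5,fy=5,interpolation=cv2.INTER_CUBIC); draw(c,TOP,5,[100,165])
d=cv2.resize(s[160:225,295:420],None,fx=5,fy=5,interpolation=cv2.INTER_CUBIC); draw(d,SC,5,[295,160])
cv2.imwrite("pics/fit2.png",np.vstack([c,d])[:600])
cv2.imwrite(f"pics/fit2_{sys.argv[4]}.png",np.vstack([c,d])[:600])
for u,v in [(182,250),(258,250)]: print(unproj(TOP,250+u/3.75-.5,120+v/3.75-.5,.01).round(4))
E
python3 fit2.py .546 .233 .07 a
```

```text
[ 0.6054 -0.0599  0.01  ]
[ 0.6097 -0.1187  0.01  ]
```

View pics/fit2_a.png

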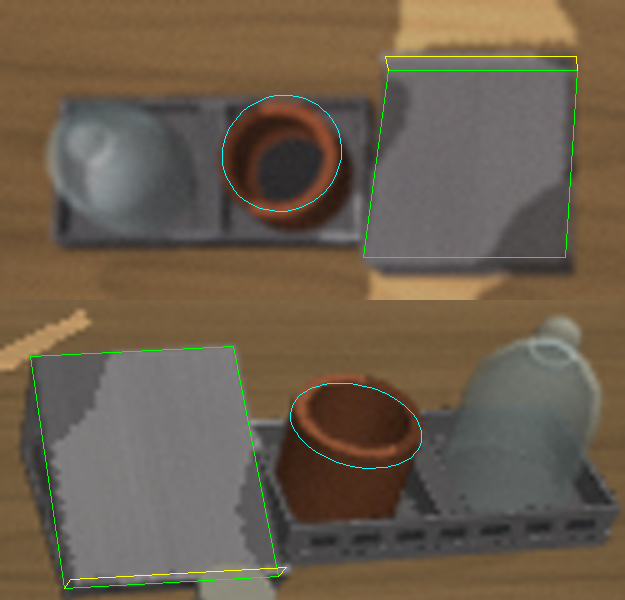

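Both overlays agree with the images: the shelf's middle is near (0.545, 0.232) with yaw about 0.07. The pots are near (0.537, 0.015), (0.549, -0.135) and (0.564, -0.304). I'll turn the tool so the jaws lie along the rack's y, then push each pot in +y with the flat of the finger pad.

```bash
cat > go.py <<'E'
# prints tool-frame shift (mm) from the measured pose to a target TCP, and target-rot error
import sys
from h import *
from rig import env
o=env.observe()
np.set_printoptions(suppress=True,precision=4)
Rm=R.from_rotvec(o["ee_rot"]); p=o["position"]
print("t",round(o["clock"],2),"p",p,"gap",o["finger_gap"],"F",o["wrist_force"],"tool y",Rm.as_matrix()[:,1],"z",Rm.as_matrix()[:,2])
yaw=float(sys.argv[4]) if len(sys.argv)>4 else .07
tilt=float(sys.argv[5]) if len(sys.argv)>5 else 0.
ez=np.array([-np.sin(tilt)*np.cos(yaw),-np.sin(tilt)*np.sin(yaw),-np.cos(tilt)]);ey=np.array([-np.sin(yaw),np.cos(yaw),0])
T=R.from_matrix(np.c_[np.cross(ey,ez),ey,ez])
print("turn",(Rm.inv()*T).as_rotvec())
if len(sys.argv)>3:
    g=np.array(list(map(float,sys.argv[1:4])))
    d=g-p
    print("shift now-frame mm",Rm.inv().apply(d)*1e3,"shift target-frame",T.inv().apply(d)*1e3)
E
python3 go.py .537 .015 .30
```

```text
t 0.1 p [0.1569 0.6304 0.4038] gap 0.09189094954370934 F [ 0.3839  0.6741 -0.7531] tool y [ 0.2414  0.9704 -0.0017] z [-0.0005 -0.0017 -1.    ]
turn [-0.0017 -0.0003 -0.3138]
shift now-frame mm [-517.4126 -505.3289  104.6552] shift target-frame [-336.1229 -640.5264  103.7936]
```

step_arm(targets=[[[80,0,0,0,0,0,-0.157],[80,0,0,0,0,0,-0.157],[80,-24,-46,0,0,0,0],[80,-24,-46,0,0,0,0],[80,-24,-46,0,0,0,0],[80,-24,-46,0,0,0,0],[80,-24,-46,0,0,0,0],[80,-24,-46,0,0,0,0],[80,-24,-46,0,0,0,0],[80,-24,-46,0,0,0,0],[80,-24,-46,0,0,0,0],[80,-24,-46,0,0,0,0]]])

```text
clock: 1.6
position: [0.4291, 0.1871, 0.4046]
ee_rot: [-0.11, 3.14, -0.0]
wrist_force: [1.2, 0.5, -0.3]
finger_gap: 0.08
```

```bash
python3 go.py .537 .015 .26
```

```text
t 1.6 p [0.4291 0.1871 0.4046] gap 0.07995016987339251 F [ 1.1607  0.4994 -0.2825] tool y [-0.0702  0.9975 -0.    ] z [ 0. -0. -1.]
turn [-0.      0.      0.0003]
shift now-frame mm [ -95.5787 -179.264   144.6429] shift target-frame [ -95.6311 -179.2404  144.6375]
```

step_arm(targets=[[[80,-19,-36,20,0,0,0],[80,-19,-36,20,0,0,0],[80,-19,-36,20,0,0,0],[80,-19,-36,20,0,0,0],[80,-19,-36,20,0,0,0],[80,0,0,0,0,0,0],[80,0,0,0,0,0,0]]])

```text
clock: 2.48
position: [0.5356, 0.0164, 0.3044]
ee_rot: [0.11, -3.138, -0.001]
wrist_force: [-0.1, 0.4, -0.0]
finger_gap: 0.0799
```

```bash
python3 go.py .537 .015 .185
python3 - <<'E'
from rig import env, vision
import cv2
r=vision.read_camera("wrist")
print({k:v for k,v in r.items() if k!="img"})
cv2.imwrite("pics/w1.png",cv2.resize(r["img"][:,:,::-1],(800,600),interpolation=cv2.INTER_CUBIC))
E
```

```text
t 2.48 p [0.5356 0.0164 0.3044] gap 0.07990260335621177 F [-0.0948  0.3712 -0.0231] tool y [-0.0702  0.9975  0.0007] z [-0.0012  0.0006 -1.    ]
turn [ 0.0007 -0.0012  0.0002]
shift now-frame mm [ -1.4392  -1.5576 119.3732] shift target-frame [ -1.298   -1.4716 119.3759]
{'fx': 297.3186396354542, 'fy': 297.3186396354542, 'cx': 258.298262976879, 'cy': 196.12245408838882, 'eye': array([0.4642324 , 0.01118337, 0.28495117]), 'attitude': array([2.00538248, 2.15317794, 0.29476794])}
```

View pics/w1.png

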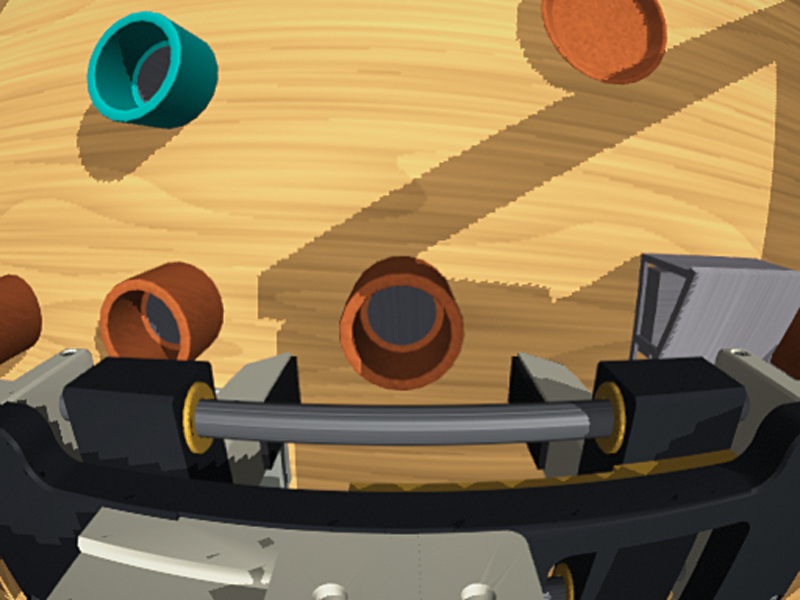

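The wrist view shows pot 1's rim centred near (402,328), with the fingers on either side of it. Pot 2 is at (162,310), and the shelf is on the right.

```bash
cat >> h.py <<'E'
def wun(cam,u,v,z):
    x=np.array([u-cam["cx"],v-cam["cy"]]); r=np.hypot(*x); th=r/cam["fx"]
    d=R.from_rotvec(cam["attitude"]).apply(np.r_[x/r*np.sin(th),np.cos(th)])
    return cam["eye"]+d*(z-cam["eye"][2])/d[2]
def wproj(cam,p):
    q=R.from_rotvec(cam["attitude"]).inv().apply(np.atleast_2d(p)-cam["eye"])
    rr=np.hypot(q[:,0],q[:,1]); th=np.arctan2(rr,q[:,2])
    return np.c_[cam["cx"]+cam["fx"]*th*q[:,0]/rr,cam["cy"]+cam["fx"]*th*q[:,1]/rr]
E
python3 - <<'E'
from h import *
W={'fx': 297.3186396354542, 'cx': 258.298262976879, 'cy': 196.12245408838882, 'eye': np.array([0.4642324 , 0.01118337, 0.28495117]), 'attitude': np.array([2.00538248, 2.15317794, 0.29476794])}
im=cv2.imread("pics/w1.png")
for P in [(.537,.015),(.549,-.135)]:
  for z,r in [(0,.033),(.056,.033),(.056,.026)]:
    q=((wproj(W,circ([*P,z],r))+.5)*1.5625-.5).astype(int); cv2.polylines(im,[q],False,(0,255,0),1)
cv2.imwrite("pics/w1o.png",im[230:420,80:500].repeat(2,0)[:, :].repeat(1,1)) if 0 else cv2.imwrite("pics/w1o.png",cv2.resize(im[230:420,80:480],None,fx=2,fy=2))
E
```

```text
(no output)
```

View pics/w1o.png

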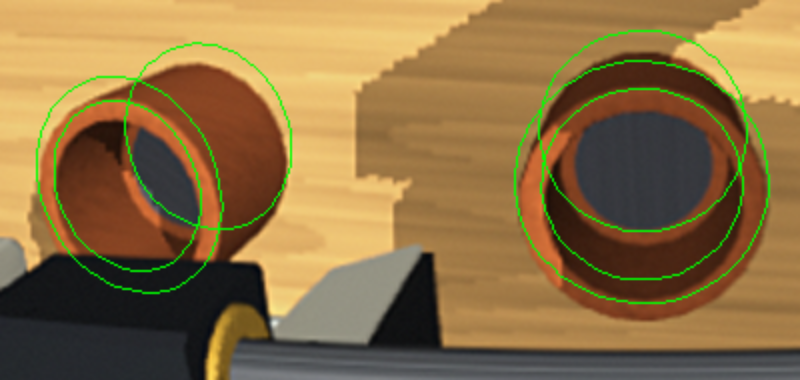

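step_arm(targets=[[[80,-3,-1.5,20,0,0,0],[80,0,0,30,0,0,0],[80,0,0,30,0,0,0],[80,0,0,20,0,0,0],[80,0,0,12,0,0,0],[80,0,0,4,0,0,0],[80,0,0,2,0,0,0],[80,0,0,0,0,0,0]]])

```text
clock: 3.52
position: [0.5394, 0.0147, 0.1873]
ee_rot: [-0.11, 3.139, 0.0]
wrist_force: [-0.4, -0.3, 1.1]
finger_gap: 0.0802
```

```bash
python3 go.py .539 .015 .185
```

```text
t 3.52 p [0.5394 0.0147 0.1873] gap 0.08022817687928122 F [-0.3612 -0.2808  1.0529] tool y [-0.0703  0.9975 -0.    ] z [ 0.0011  0.0001 -1.    ]
turn [-0.      0.0012  0.0003]
shift now-frame mm [0.3737 0.3579 2.3458] shift target-frame [0.3711 0.3577 2.3462]
```

step_arm(targets=[[[80,0,3,1,0,0,0],[80,0,3,1,0,0,0],[80,0,3,0,0,0,0],[80,0,3,0,0,0,0]]])

```text
clock: 4.03
position: [0.5383, 0.0259, 0.1848]
ee_rot: [-0.109, 3.14, -0.001]
wrist_force: [0.1, -2.4, 1.1]
finger_gap: 0.0798
```

step_arm(targets=[[[80,0,4,0,0,0,0],[80,0,4,0,0,0,0]]])

```text
clock: 4.28
position: [0.5377, 0.0345, 0.1848]
ee_rot: [-0.11, 3.14, -0.0]
wrist_force: [1.5, -2.8, 0.2]
finger_gap: 0.0798
```

step_arm(targets=[[[80,0,4,0,0,0,0],[80,0,4,0,0,0,0]]])

```text
clock: 4.53
position: [0.5371, 0.0427, 0.1848]
ee_rot: [-0.11, 3.14, -0.0]
wrist_force: [0.3, -3.4, 1.5]
finger_gap: 0.0797
```

step_arm(targets=[[[80,0,4,0,0,0,0]]])

```text
clock: 4.65
position: [0.5368, 0.0467, 0.1848]
ee_rot: [-0.11, 3.14, -0.0]
wrist_force: [0.7, -3.1, 2.6]
finger_gap: 0.0803
```

step_arm(targets=[[[80,0,4,0,0,0,0]]])

```text
clock: 4.78
position: [0.5365, 0.0507, 0.1847]
ee_rot: [-0.11, 3.14, -0.0]
wrist_force: [0.4, -3.5, 2.7]
finger_gap: 0.0801
```

step_arm(targets=[[[80,0,4,0,0,0,0]]])

```text
clock: 4.9
position: [0.5363, 0.0547, 0.1848]
ee_rot: [-0.11, 3.14, -0.0]
wrist_force: [0.5, -4.3, 1.1]
finger_gap: 0.08
```

step_arm(targets=[[[80,0,4,0,0,0,0]]])

```text
clock: 5.03
position: [0.536, 0.0587, 0.1848]
ee_rot: [-0.11, 3.14, -0.0]
wrist_force: [0.5, -3.8, 1.5]
finger_gap: 0.0801
```

step_arm(targets=[[[80,0,4,0,0,0,0]]])

```text
clock: 5.15
position: [0.5357, 0.0626, 0.1847]
ee_rot: [-0.11, 3.14, -0.0]
wrist_force: [0.9, -4.4, 3.2]
finger_gap: 0.0804
```

step_arm(targets=[[[80,0,4,0,0,0,0]]])

```text
clock: 5.28
position: [0.5354, 0.0666, 0.1847]
ee_rot: [-0.11, 3.14, -0.0]
wrist_force: [0.1, -4.2, 2.5]
finger_gap: 0.0798
```

step_arm(targets=[[[80,0,4,0,0,0,0]]])

```text
clock: 5.4
position: [0.5351, 0.0706, 0.1847]
ee_rot: [-0.11, 3.14, -0.0]
wrist_force: [0.3, -4.1, 2.0]
finger_gap: 0.0799
```

```bash
python3 go.py .539 .015 .185
```

```text
t 5.4 p [0.5351 0.0706 0.1847] gap 0.0799042901367316 F [ 0.3128 -4.1089  2.006 ] tool y [-0.0701  0.9975 -0.    ] z [ 0.0001 -0.     -1.    ]
turn [-0.      0.0001  0.0001]
shift now-frame mm [  0.0489 -55.7792  -0.2513] shift target-frame [  0.0415 -55.7792  -0.2541]
```

step_arm(targets=[[[80,0,-3,0,0,0,0],[80,0,-4,0,0,0,0],[80,0,0,0,0,0,0]]])

```text
clock: 5.78
position: [0.5354, 0.0633, 0.1845]
ee_rot: [0.11, -3.139, -0.0]
wrist_force: [-0.4, 0.3, -0.0]
finger_gap: 0.0801
```

```bash
python3 go.py .551 -.135 .25
```

```text
t 5.78 p [0.5354 0.0633 0.1845] gap 0.08011457398294332 F [-0.3717  0.2528 -0.0112] tool y [-0.0698  0.9976  0.0003] z [-0.0006  0.0002 -1.    ]
turn [ 0.0003 -0.0005 -0.0002]
shift now-frame mm [  -1.674  -198.8848  -65.5622] shift target-frame [  -1.676  -198.9036  -65.5052]
```

step_arm(targets=[[[80,0,0,-20,0,0,0],[80,0,0,-30,0,0,0],[80,0,0,-30,0,0,0],[80,0,-40,0,0,0,0],[80,-2,-50,0,0,0,0],[80,0,-50,0,0,0,0],[80,0,-40,0,0,0,0],[80,0,-19,0,0,0,0],[80,0,0,0,0,0,0],[80,0,0,10,0,0,0],[80,0,0,0,0,0,0]]])

```text
clock: 7.15
position: [0.5512, -0.1325, 0.2535]
ee_rot: [0.115, -3.137, -0.003]
wrist_force: [-0.5, 0.8, 0.4]
finger_gap: 0.0802
```

```bash
cat > wr.py <<'E'
import sys
from h import *
from rig import env, vision
W=vision.read_camera("wrist"); n=sys.argv[1]
im=cv2.resize(W["img"][:,:,::-1],(800,600),interpolation=cv2.INTER_CUBIC)
for a in sys.argv[2:]:
  x,y=map(float,a.split(","))
  for z,r in [(0,.033),(.056,.033),(.056,.026)]:
    q=((wproj(W,circ([x,y,z],r))+.5)*1.5625-.5).astype(int); cv2.polylines(im,[q],False,(0,255,0),1)
cv2.imwrite(f"pics/{n}.png",im)
E
python3 go.py .551 -.135 .185; python3 wr.py w2 .551,-.135 .5355,.063
```

```text
t 7.15 p [ 0.5512 -0.1325  0.2535] gap 0.08018512098347545 F [-0.5101  0.7917  0.3691] tool y [-0.0734  0.9973  0.0017] z [-0.0022  0.0015 -1.    ]
turn [ 0.0017 -0.0021  0.0035]
shift now-frame mm [ 0.2248 -2.621  68.5122] shift target-frame [ 0.3585 -2.5054 68.5159]
```

View pics/w2.png

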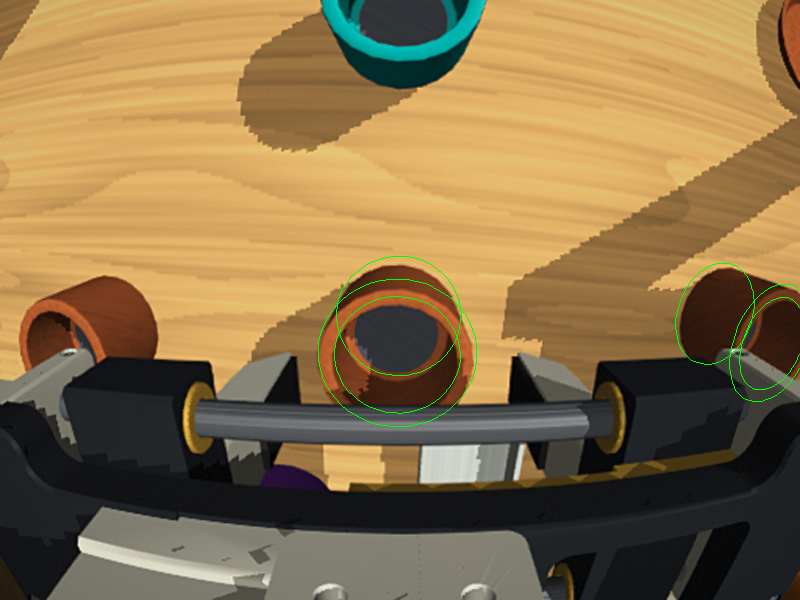

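Pot 2's rim is centred at about (397,355). The overlay matches it across the jaws and is about 3 mm short in x.

step_arm(targets=[[[80,-2,-1,30,0,0,0],[80,0,0,20,0,0,0],[80,0,0,12,0,0,0],[80,0,0,4,0,0,0],[80,0,0,2,0,0,0],[80,0,0,0,0,0,0]]])

```text
clock: 7.95
position: [0.5539, -0.1359, 0.1872]
ee_rot: [-0.11, 3.139, -0.0]
wrist_force: [0.8, 0.5, -0.4]
finger_gap: 0.0799
```

```bash
python3 go.py .553 -.135 .185
```

```text
t 7.95 p [ 0.5539 -0.1359  0.1872] gap 0.07985122516231474 F [ 0.7729  0.5201 -0.3752] tool y [-0.07    0.9975 -0.0002] z [ 0.0008 -0.0002 -1.    ]
turn [-0.0002  0.0008  0.0001]
shift now-frame mm [0.8674 0.9231 2.1849] shift target-frame [0.8657 0.9225 2.1858]
```

step_arm(targets=[[[80,0,3,1,0,0,0],[80,0,3,1,0,0,0],[80,0,3,0,0,0,0],[80,0,3,0,0,0,0]]])

```text
clock: 8.45
position: [0.5528, -0.1238, 0.1848]
ee_rot: [-0.11, 3.14, -0.001]
wrist_force: [0.2, -0.7, -0.1]
finger_gap: 0.0799
```

step_arm(targets=[[[80,0,4,0,0,0,0],[80,0,4,0,0,0,0]]])

```text
clock: 8.7
position: [0.5523, -0.1156, 0.1848]
ee_rot: [-0.11, 3.14, -0.0]
wrist_force: [-0.0, -1.6, 0.1]
finger_gap: 0.0798
```

step_arm(targets=[[[80,0,4,0,0,0,0],[80,0,4,0,0,0,0]]])

```text
clock: 8.95
position: [0.5517, -0.1075, 0.1847]
ee_rot: [0.111, -3.14, -0.0]
wrist_force: [0.6, -0.8, 0.7]
finger_gap: 0.08
```

step_arm(targets=[[[80,0,4,0,0,0,0]]])

```text
clock: 9.07
position: [0.5514, -0.1035, 0.1847]
ee_rot: [0.11, -3.14, -0.0]
wrist_force: [-0.6, -1.3, 0.6]
finger_gap: 0.0801
```

step_arm(targets=[[[80,0,4,0,0,0,0]]])

```text
clock: 9.2
position: [0.5511, -0.0995, 0.1847]
ee_rot: [0.11, -3.14, -0.0]
wrist_force: [0.4, -1.3, 0.5]
finger_gap: 0.0799
```

step_arm(targets=[[[80,0,4,0,0,0,0]]])

```text
clock: 9.32
position: [0.5508, -0.0956, 0.1847]
ee_rot: [0.11, -3.14, -0.0]
wrist_force: [0.3, -1.8, -0.2]
finger_gap: 0.0798
```

step_arm(targets=[[[80,0,4,0,0,0,0]]])

```text
clock: 9.45
position: [0.5505, -0.0916, 0.1847]
ee_rot: [0.11, -3.14, -0.0]
wrist_force: [0.9, -1.4, 0.2]
finger_gap: 0.08
```

step_arm(targets=[[[80,0,4,0,0,0,0]]])

```text
clock: 9.57
position: [0.5502, -0.0876, 0.1847]
ee_rot: [0.11, -3.14, -0.0]
wrist_force: [0.5, -1.6, 0.2]
finger_gap: 0.08
```

step_arm(targets=[[[80,0,4,0,0,0,0]]])

```text
clock: 9.7
position: [0.55, -0.0836, 0.1847]
ee_rot: [0.11, -3.14, -0.0]
wrist_force: [0.7, -1.3, 0.6]
finger_gap: 0.0801
```

step_arm(targets=[[[80,0,4,0,0,0,0]]])

```text
clock: 9.82
position: [0.5497, -0.0796, 0.1847]
ee_rot: [0.11, -3.14, -0.0]
wrist_force: [-0.5, -1.5, 0.8]
finger_gap: 0.0801
```

step_arm(targets=[[[80,0,-3,0,0,0,0],[80,0,-4,0,0,0,0],[80,0,0,0,0,0,0]]])

```text
clock: 10.2
position: [0.5502, -0.0876, 0.1847]
ee_rot: [0.109, -3.14, 0.0]
wrist_force: [1.0, -0.2, 0.6]
finger_gap: 0.0801
```

```bash
python3 go.py .567 -.304 .25
```

```text
t 10.2 p [ 0.5502 -0.0876  0.1847] gap 0.08008817795754447 F [ 0.9949 -0.1752  0.6284] tool y [-0.0691  0.9976 -0.0002] z [-0.0001 -0.0002 -1.    ]
turn [-0.0002 -0.0001 -0.0008]
shift now-frame mm [  -1.8363 -217.0479  -65.2938] shift target-frame [  -1.661  -217.035   -65.3417]
```

Pot 1 took about 4 N to drag and pot 2 about 1.4 N. Pot 3 is next.

step_arm(targets=[[[80,0,0,-20,0,0,0],[80,0,0,-30,0,0,0],[80,0,0,-30,0,0,0],[80,0,-40,0,0,0,0],[80,-2,-55,0,0,0,0],[80,0,-55,0,0,0,0],[80,0,-45,0,0,0,0],[80,0,-22,0,0,0,0],[80,0,0,0,0,0,0],[80,0,0,10,0,0,0],[80,0,0,0,0,0,0]]])

```text
clock: 11.58
position: [0.5675, -0.3002, 0.2534]
ee_rot: [0.116, -3.137, -0.004]
wrist_force: [-0.0, -0.3, 0.0]
finger_gap: 0.0801
```

```bash
python3 go.py .567 -.304 .185; python3 wr.py w3 .567,-.304
```

```text
t 11.57 p [ 0.5675 -0.3002  0.2534] gap 0.08009939741848311 F [-0.027  -0.272   0.0094] tool y [-0.0736  0.9973  0.0027] z [-0.0022  0.0026 -1.    ]
turn [ 0.0027 -0.002   0.0037]
shift now-frame mm [ 0.6105 -3.9424 68.3757] shift target-frame [ 0.7362 -3.7588 68.3848]
```

View pics/w3.png

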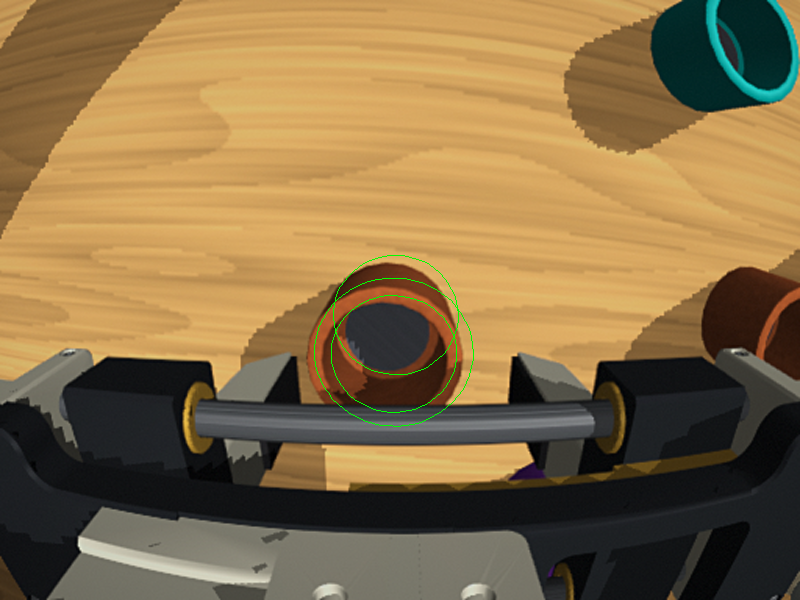

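Pot 3's rim is centred at about (385,355), so its y is about -0.307.

step_arm(targets=[[[80,-1,-4,30,0,0,0],[80,0,0,20,0,0,0],[80,0,0,12,0,0,0],[80,0,0,4,0,0,0],[80,0,0,2,0,0,0],[80,0,0,0,0,0,0]]])

```text
clock: 12.38
position: [0.569, -0.3073, 0.1873]
ee_rot: [-0.11, 3.139, -0.001]
wrist_force: [0.6, 0.0, 0.2]
finger_gap: 0.0802
```

step_arm(targets=[[[80,0,3,1,0,0,0],[80,0,3,1,0,0,0],[80,0,3,0,0,0,0],[80,0,3,0,0,0,0]]])

```text
clock: 12.88
position: [0.568, -0.2953, 0.185]
ee_rot: [-0.11, 3.139, -0.001]
wrist_force: [0.6, -1.0, 1.3]
finger_gap: 0.0802
```

step_arm(targets=[[[80,0,4,0,0,0,0],[80,0,4,0,0,0,0]]])

```text
clock: 13.12
position: [0.5674, -0.2871, 0.1849]
ee_rot: [-0.11, 3.139, -0.0]
wrist_force: [-0.2, -1.2, 1.5]
finger_gap: 0.0797
```

step_arm(targets=[[[80,0,4,0,0,0,0],[80,0,4,0,0,0,0]]])

```text
clock: 13.38
position: [0.5667, -0.2788, 0.1846]
ee_rot: [0.11, -3.139, -0.0]
wrist_force: [1.3, -1.7, -0.3]
finger_gap: 0.0799
```

step_arm(targets=[[[80,0,4,0,0,0,0]]])

```text
clock: 13.5
position: [0.5663, -0.2749, 0.1846]
ee_rot: [0.11, -3.139, -0.0]
wrist_force: [-0.4, -1.2, 0.9]
finger_gap: 0.0797
```

step_arm(targets=[[[80,0,4,0,0,0,0]]])

```text
clock: 13.62
position: [0.5661, -0.2709, 0.1846]
ee_rot: [0.11, -3.139, -0.0]
wrist_force: [-0.1, -0.8, 0.6]
finger_gap: 0.0799
```

step_arm(targets=[[[80,0,4,0,0,0,0]]])

```text
clock: 13.75
position: [0.5658, -0.2669, 0.1846]
ee_rot: [0.11, -3.139, -0.0]
wrist_force: [1.2, -1.9, 0.1]
finger_gap: 0.0797
```

step_arm(targets=[[[80,0,4,0,0,0,0]]])

```text
clock: 13.88
position: [0.5655, -0.2629, 0.1846]
ee_rot: [0.11, -3.139, -0.0]
wrist_force: [0.1, -1.6, -0.1]
finger_gap: 0.08
```

step_arm(targets=[[[80,0,4,0,0,0,0]]])

```text
clock: 14.0
position: [0.5652, -0.2589, 0.1846]
ee_rot: [0.11, -3.139, -0.0]
wrist_force: [0.4, -1.5, 0.5]
finger_gap: 0.0802
```

step_arm(targets=[[[80,0,4,0,0,0,0]]])

```text
clock: 14.12
position: [0.565, -0.2549, 0.1846]
ee_rot: [0.11, -3.139, -0.0]
wrist_force: [0.2, -0.7, -0.2]
finger_gap: 0.08
```

step_arm(targets=[[[80,0,4,0,0,0,0]]])

```text
clock: 14.25
position: [0.5647, -0.2509, 0.1846]
ee_rot: [0.11, -3.139, -0.0]
wrist_force: [0.1, -1.6, -0.1]
finger_gap: 0.0798
```

step_arm(targets=[[[80,0,-3,0,0,0,0],[80,0,-4,0,0,0,0],[80,0,0,0,0,0,0]]])

```text
clock: 14.62
position: [0.5651, -0.259, 0.1847]
ee_rot: [0.109, -3.14, 0.001]
wrist_force: [-0.1, 0.4, -0.1]
finger_gap: 0.0803
```

```bash
python3 go.py .535 .063 .27
```

```text
t 14.62 p [ 0.5651 -0.259   0.1847] gap 0.08025830947409979 F [-0.097   0.4308 -0.1144] tool y [-0.0692  0.9976 -0.0003] z [-0.     -0.0003 -1.    ]
turn [-0.0003 -0.     -0.0008]
shift now-frame mm [  7.7999 323.3295 -85.4175] shift target-frame [  7.5459 323.3644 -85.3082]
```

Pot 1 drags hardest: about 4 N against about 1.4 N for the other two. I'll raise the arm clear, confirm the drag distances, and go back to pot 1.

step_arm(targets=[[[80,0,0,-20,0,0,0],[80,0,0,-30,0,0,0],[80,0,0,-35,0,0,0],[80,1,45,0,0,0,0],[80,1,58,0,0,0,0],[80,1,58,0,0,0,0],[80,1,58,0,0,0,0],[80,1,55,0,0,0,0],[80,0,35,0,0,0,0],[80,0,14,0,0,0,0],[80,0,0,0,0,0,0],[80,0,0,0,0,0,0]]])

```text
clock: 16.12
position: [0.5379, 0.0614, 0.2699]
ee_rot: [-0.106, 3.14, -0.002]
wrist_force: [-0.5, -1.4, 0.1]
finger_gap: 0.0798
```

```bash
python3 go.py .537 .0635 .187; python3 wr.py w4 .537,.0635
python3 - <<'E'
from h import *
from rig import vision
cv2.imwrite("pics/top1.png",cv2.resize(vision.read_camera("top")["img"][165:245,170:410,::-1],None,fx=3.3,fy=3.3))
E
```

```text
t 16.12 p [0.5379 0.0614 0.2699] gap 0.07983053348691202 F [-0.5301 -1.4136  0.1151] tool y [-0.0674  0.9977 -0.0012] z [ 0.0002 -0.0012 -1.    ]
turn [-0.0012  0.0002 -0.0025]
shift now-frame mm [ 0.7881  2.2641 82.9285] shift target-frame [ 0.7694  2.166  82.9313]
```

View pics/w4.png

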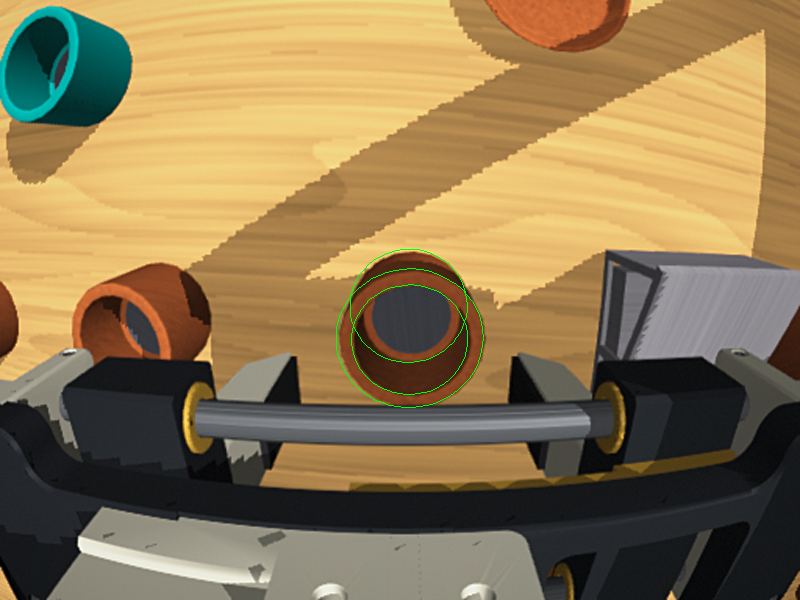

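View pics/top1.png

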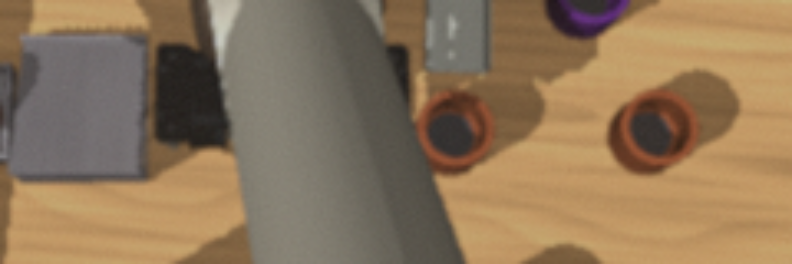

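step_arm(targets=[[[80,0,1,30,0,0,0],[80,0,0,25,0,0,0],[80,0,0,15,0,0,0],[80,0,0,6,0,0,0],[80,0,0,3,0,0,0],[80,0,0,0,0,0,0],[80,0,0,0,0,0,0]]])

```text
clock: 17.1
position: [0.5379, 0.0647, 0.1914]
ee_rot: [-0.11, 3.138, 0.0]
wrist_force: [-0.2, -0.3, -0.4]
finger_gap: 0.0796
```

```bash
python3 go.py .537 .0636 .190
```

```text
t 17.1 p [0.5379 0.0647 0.1914] gap 0.07961959743723887 F [-0.208  -0.3199 -0.4418] tool y [-0.0703  0.9975  0.0001] z [ 0.0012  0.0002 -1.    ]
turn [0.0001 0.0012 0.0004]
shift now-frame mm [ 0.9465 -1.0447  1.3543] shift target-frame [ 0.9445 -1.0449  1.3555]
```

step_arm(targets=[[[80,0,-1,1,0,0,0],[70,0,0,0,0,0,0],[67,0,0,0,0,0,0],[60,0,0,0,0,0,0],[60,0,0,0,0,0,0],[60,0,0,0,0,0,0]]], grip_force=18)

```text
clock: 17.85
position: [0.5376, 0.0643, 0.1898]
ee_rot: [-0.111, 3.14, 0.001]
wrist_force: [-0.5, 2.8, 1.3]
finger_gap: 0.0665
```

```bash
python3 go.py .537 .0636 .190
```

```text
t 17.85 p [0.5376 0.0643 0.1898] gap 0.06645240294938867 F [-0.5108  2.8017  1.26  ] tool y [-0.0708  0.9975  0.0007] z [ 0.      0.0007 -1.    ]
turn [0.0007 0.0001 0.0009]
shift now-frame mm [ 0.6137 -0.6082 -0.2244] shift target-frame [ 0.6132 -0.6088 -0.224 ]
```

step_arm(targets=[[[60,0,0,-5,0,0,0],[60,0,0,-10,0,0,0],[60,0,0,-25,0,0,0],[60,0,0,-30,0,0,0],[60,0,0,-30,0,0,0],[60,0,0,-20,0,0,0],[60,0,0,-10,0,0,0],[60,0,0,0,0,0,0]]])

```text
clock: 18.85
position: [0.5376, 0.0633, 0.3202]
ee_rot: [-0.11, 3.139, -0.0]
wrist_force: [-0.6, -0.4, -4.5]
finger_gap: 0.0668
```

```bash
cat > sh.py <<'E'
import sys,subprocess
import numpy as np
t,yaw=.42,.07
S=np.array([float(sys.argv[1]),float(sys.argv[2]),.04]); h=float(sys.argv[3])
n=np.array([np.sin(t)*np.cos(yaw),np.sin(t)*np.sin(yaw),np.cos(t)])
g=S+n*h; print("target",g)
subprocess.run(["python3","go.py",*map(str,g),str(yaw),str(t)])
E
python3 sh.py .545 .232 .26
```

```text
t 18.85 p [0.5376 0.0633 0.3202] gap 0.06676485402538843 F [-0.5894 -0.3726 -4.5422] tool y [-0.0698  0.9976 -0.0002] z [ 0.001  -0.0001 -1.    ]
turn [-0.0001  0.421  -0.0002]
shift now-frame mm [-125.09    167.7953   42.8918] shift target-frame [-131.7326  167.768   -11.954 ]
target [0.65075808 0.23941518 0.27740312]
```

step_arm(targets=[[[60,0,0,0,0,0.12,0],[60,-10,0,0,0,0.15,0],[60,-15,0,0,0,0.15,0],[60,-15,0,0,0,0,0],[60,-20,20,0,0,0,0],[60,-20,30,0,0,0,0],[60,-20,35,0,0,0,0],[60,-15,35,0,0,0,0],[60,-10,30,0,0,0,0],[60,-5,15,0,0,0,0],[60,0,0,0,0,0,0],[60,0,0,0,0,0,0]]])

```text
clock: 20.35
position: [0.6463, 0.2346, 0.2716]
ee_rot: [0.093, -2.721, 0.023]
wrist_force: [-1.0, -0.7, -4.1]
finger_gap: 0.0666
```

```bash
python3 sh.py .545 .232 .26;  python3 - <<'E'
from h import *
from rig import vision
cv2.imwrite("pics/s2.png",cv2.resize(vision.read_camera("scene")["img"][130:240,270:430,::-1],None,fx=5,fy=5,interpolation=cv2.INTER_CUBIC))
cv2.imwrite("pics/w5.png",cv2.resize(vision.read_camera("wrist")["img"][:,:,::-1],(800,600)))
E
```

```text
t 20.35 p [0.6463 0.2346 0.2716] gap 0.06656389513794468 F [-0.9657 -0.7073 -4.144 ] tool y [-0.0686  0.9976 -0.0021] z [-0.4061 -0.0298 -0.9133]
turn [-0.0013  0.0006 -0.0021]
shift now-frame mm [-1.9863  4.5244 -7.2789] shift target-frame [-1.9915  4.5299 -7.274 ]
target [0.65075808 0.23941518 0.27740312]
```

View pics/s2.png

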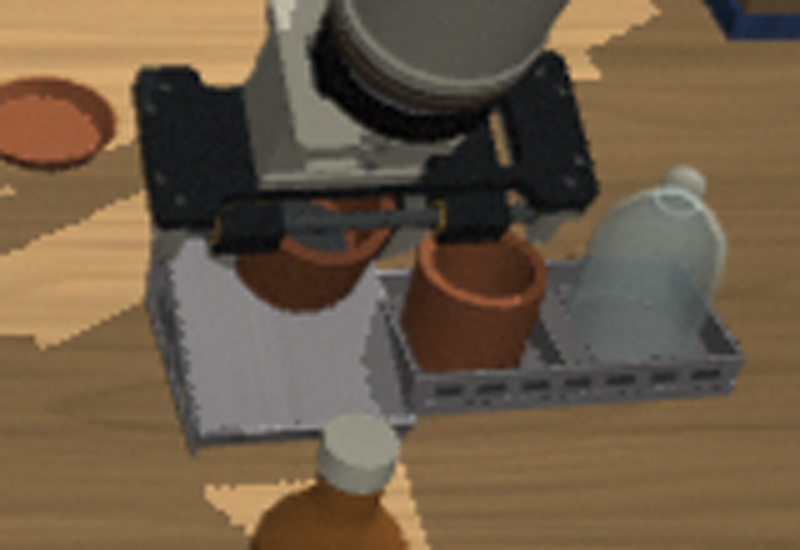

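View pics/w5.png

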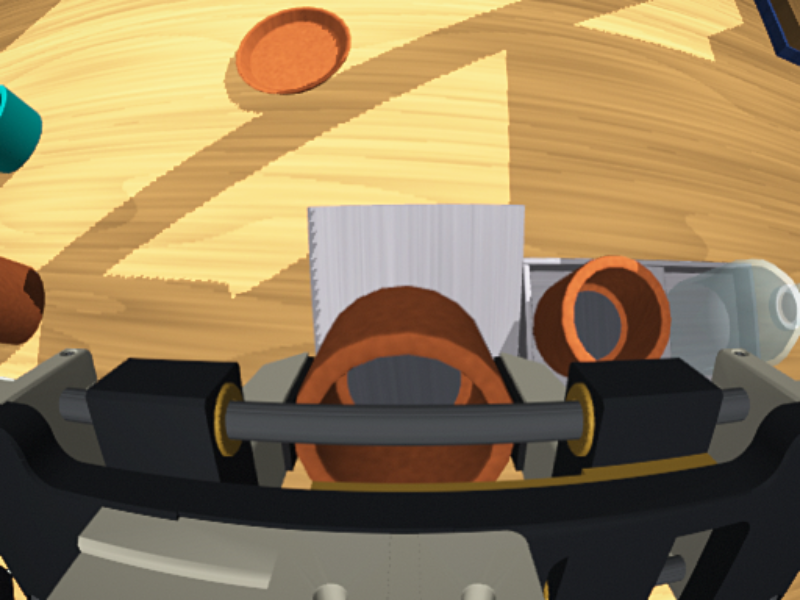

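```bash
cat > ws.py <<'E'
import sys
from h import *
from rig import env, vision
W=vision.read_camera("wrist"); n=sys.argv[1]; cx,cy,yaw=map(float,sys.argv[2:5]); d=float(sys.argv[5])
im=cv2.resize(W["img"][:,:,::-1],(800,600),interpolation=cv2.INTER_CUBIC)
t=.42
ex=np.array([np.cos(t)*np.cos(yaw),np.cos(t)*np.sin(yaw),-np.sin(t)]); ey=np.array([-np.sin(yaw),np.cos(yaw),0]); ez=np.cross(ex,ey)
L=lambda x,y: np.array([cx,cy,.04])+ex*x+ey*y
ps=np.array([L(a,-.055) for a in np.linspace(.0,-.065,20)]+[L(-.065,b) for b in np.linspace(-.055,.055,20)]+[L(a,.055) for a in np.linspace(-.065,0,20)])
q=((wproj(W,ps)+.5)*1.5625-.5).astype(int); cv2.polylines(im,[q],False,(0,255,0),1); print(q[19],q[20],q[39])
o=env.observe(); T=R.from_rotvec(o["ee_rot"]).as_matrix(); c=o["position"]+T[:,2]*d
for h,r in [(0,.033),(.056,.033),(.056,.026)]:
    a=np.linspace(0,2*np.pi,60); p=c-T[:,2]*h+np.outer(np.cos(a)*r,T[:,0])+np.outer(np.sin(a)*r,T[:,1])
    q=((wproj(W,p)+.5)*1.5625-.5).astype(int); cv2.polylines(im,[q],False,(0,255,255),1)
cv2.imwrite(f"pics/{n}.png",im)
E
python3 ws.py w6 .545 .232 .07 .1898
```

```text
[305 199] [305 199] [521 199]
```

View pics/w6.png

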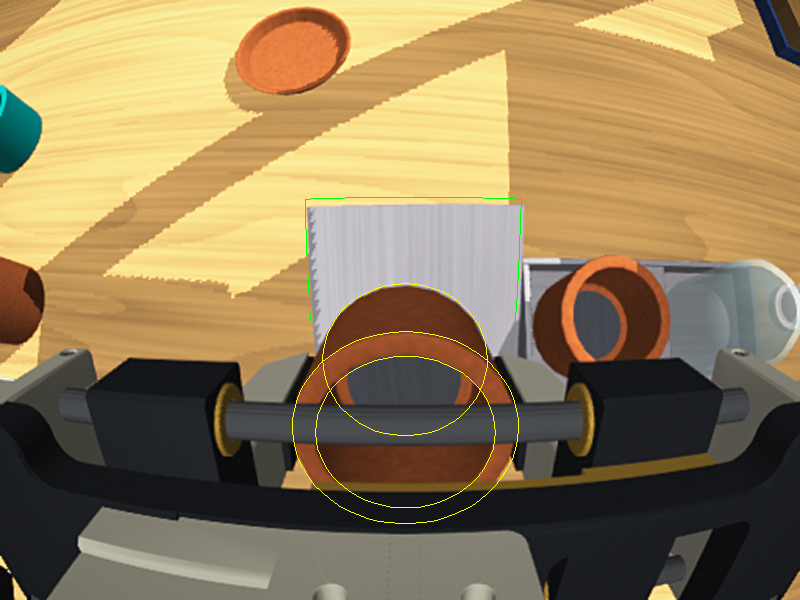

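```bash
python3 sh.py .547 .233 .20|tail -2
```

```text
shift now-frame mm [-3.9057  5.2542 52.3137] shift target-frame [-3.9525  5.2301 52.3126]
target [0.62835237 0.23870399 0.22261779]
```

step_arm(targets=[[[60,-2,3,6,0,0,0],[60,-2,2,10,0,0,0],[60,0,0,12,0,0,0],[60,0,0,12,0,0,0],[60,0,0,8,0,0,0],[60,0,0,4,0,0,0],[60,0,0,0,0,0,0],[60,0,0,0,0,0,0]]])

```text
clock: 21.5
position: [0.6285, 0.2404, 0.2231]
ee_rot: [0.095, -2.721, 0.02]
wrist_force: [-0.2, 0.3, -4.4]
finger_gap: 0.0663
```

```bash
python3 sh.py .547 .233 .19
python3 - <<'E'
from h import *
from rig import vision
cv2.imwrite("pics/s3.png",cv2.resize(vision.read_camera("scene")["img"][130:240,270:430,::-1],None,fx=5,fy=5,interpolation=cv2.INTER_CUBIC))
E
```

```text
t 21.5 p [0.6285 0.2404 0.2231] gap 0.06627979193479987 F [-0.1623  0.303  -4.3644] tool y [-0.07    0.9975  0.0003] z [-0.4059 -0.0283 -0.9135]
turn [0.0002 0.001  0.0002]
shift now-frame mm [ 0.0726 -1.7266 10.5466] shift target-frame [ 0.0617 -1.7245 10.547 ]
target [0.62428475 0.23841879 0.2134869 ]
```

View pics/s3.png

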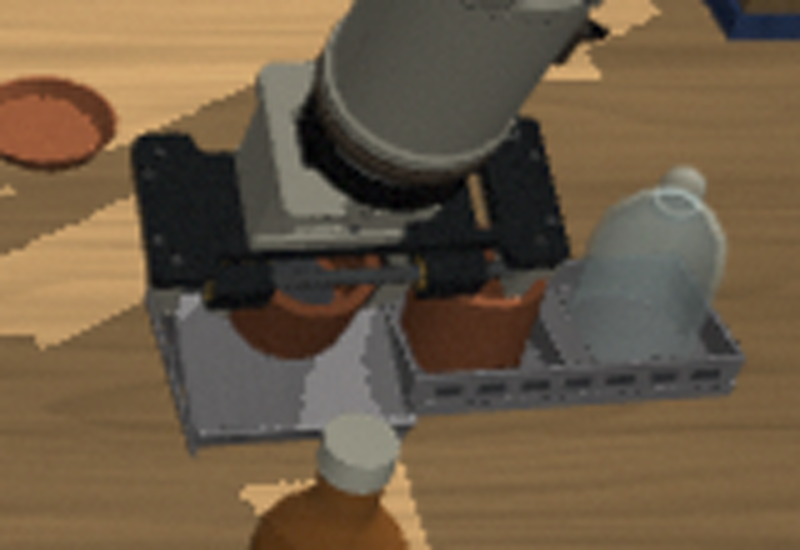

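step_arm(targets=[[[60,0,-1,2,0,0,0],[60,0,0,1.5,0,0,0],[60,0,0,1.5,0,0,0],[60,0,0,1,0,0,0],[60,0,0,1,0,0,0],[60,0,0,0,0,0,0]]])

```text
clock: 22.3
position: [0.6253, 0.2392, 0.2161]
ee_rot: [0.096, -2.72, 0.02]
wrist_force: [0.2, -1.4, -4.6]
finger_gap: 0.0664
```

step_arm(targets=[[[60,0,0,0.7,0,0,0],[60,0,0,0.3,0,0,0]]])

```text
clock: 22.55
position: [0.6249, 0.2392, 0.2153]
ee_rot: [0.096, -2.72, 0.02]
wrist_force: [-0.0, -0.1, -4.3]
finger_gap: 0.0664
```

step_arm(targets=[[[60,0,0,0.5,0,0,0],[60,0,0,0.3,0,0,0]]])

```text
clock: 22.8
position: [0.6246, 0.2391, 0.2145]
ee_rot: [0.096, -2.72, 0.02]
wrist_force: [-0.1, 0.2, -4.5]
finger_gap: 0.0669
```

step_arm(targets=[[[60,0,0,0.4,0,0,0],[60,0,0,0.2,0,0,0]]])

```text
clock: 23.05
position: [0.6244, 0.2391, 0.214]
ee_rot: [0.095, -2.72, 0.02]
wrist_force: [-0.5, 0.3, -4.5]
finger_gap: 0.066
```

step_arm(targets=[[[60,0,0,0.4,0,0,0],[60,0,0,0.2,0,0,0]]])

```text
clock: 23.3
position: [0.6243, 0.2391, 0.2138]
ee_rot: [0.096, -2.72, 0.02]
wrist_force: [0.0, 0.5, -2.3]
finger_gap: 0.0669
```

step_arm(targets=[[[60,0,0,0.2,0,0,0],[60,0,0,0,0,0,0]]])

```text
clock: 23.55
position: [0.6243, 0.2391, 0.2138]
ee_rot: [0.096, -2.721, 0.02]
wrist_force: [0.6, -0.5, -0.5]
finger_gap: 0.0666
```

```bash
python3 sh.py .547 .233 .19
```

```text
t 23.55 p [0.6243 0.2391 0.2138] gap 0.06661734773640837 F [ 0.5753 -0.4683 -0.5018] tool y [-0.0701  0.9975  0.0001] z [-0.4063 -0.0284 -0.9133]
turn [0.0001 0.0006 0.0002]
shift now-frame mm [-0.0897 -0.6906  0.2821] shift target-frame [-0.09   -0.6905  0.2821]
target [0.62428475 0.23841879 0.2134869 ]
```

step_arm(targets=[[[60,0,0,0.2,0,0,0],[60,0,0,0,0,0,0]]], grip_force=8)

```text
clock: 23.8
position: [0.6243, 0.2391, 0.2137]
ee_rot: [0.096, -2.721, 0.02]
wrist_force: [1.7, -1.5, 2.5]
finger_gap: 0.0669
```

step_arm(targets=[[[67,0,0,0,0,0,0],[67.5,0,0,0,0,0,0],[68.5,0,0,0,0,0,0],[70,0,0,0,0,0,0],[73,0,0,0,0,0,0],[76,0,0,0,0,0,0],[76,0,0,0,0,0,0]]])

```text
clock: 24.68
position: [0.624, 0.2391, 0.213]
ee_rot: [0.095, -2.72, 0.02]
wrist_force: [-0.6, -1.3, 0.5]
finger_gap: 0.076
```

```bash
python3 ws.py w7 .547 .233 .07 .1898;python3 - <<'E'
from h import *
from rig import vision
cv2.imwrite("pics/s4.png",cv2.resize(vision.read_camera("scene")["img"][130:240,270:430,::-1],None,fx=5,fy=5,interpolation=cv2.INTER_CUBIC))
E
```

```text
[256 202] [256 202] [549 202]
```

View pics/w7.png

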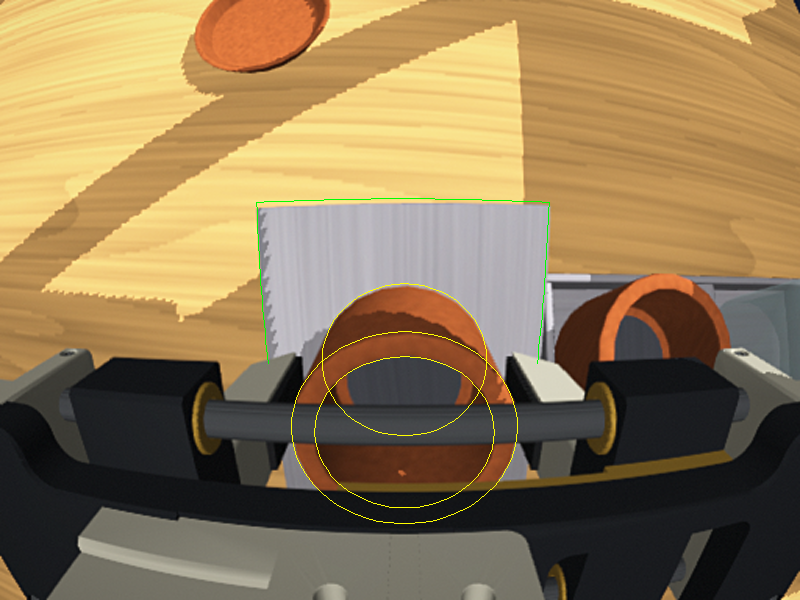

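View pics/s4.png

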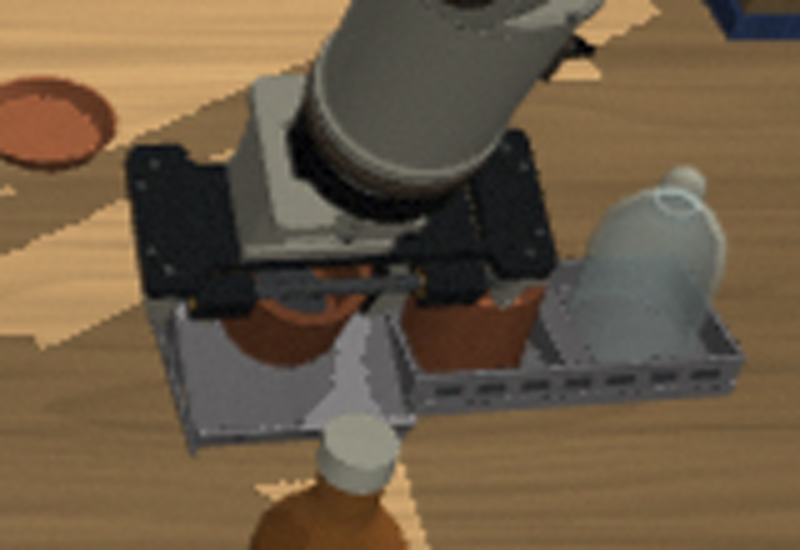

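The pot stays put, centred between the open pads and on the shelf. I'll retract straight along the tool axis.

step_arm(targets=[[[78,0,0,-3,0,0,0],[78,0,0,-8,0,0,0],[78,0,0,-15,0,0,0],[78,0,0,-25,0,0,0],[78,0,0,-30,0,0,0],[78,0,0,-30,0,0,0],[78,0,0,-30,0,0,0],[78,0,0,-20,0,0,0],[78,0,0,0,0,0,0]]])

```text
clock: 25.9
position: [0.6906, 0.2437, 0.363]
ee_rot: [0.095, -2.725, 0.018]
wrist_force: [-0.1, 0.5, -0.1]
finger_gap: 0.0782
```

```bash
python3 sh.py .547 .233 .35
```

```text
t 25.9 p [0.6906 0.2437 0.363 ] gap 0.07819541456052705 F [-0.0608  0.5458 -0.0601] tool y [-0.0696  0.9976  0.0013] z [-0.4024 -0.0269 -0.9151]
turn [0.0013 0.0049 0.0002]
shift now-frame mm [-0.2156 -0.6812  3.6174] shift target-frame [-0.2334 -0.6764  3.6172]
target [0.68936665 0.24298197 0.35958113]
```

step_arm(targets=[[[78,0,0,-30,0,0,0],[78,20,0,-30,0,0,0],[78,40,0,0,0,-0.14,0],[78,40,0,0,0,-0.14,0],[78,40,0,0,0,-0.14,0],[78,50,0,0,0,0,0],[78,50,0,0,0,0,0],[78,50,0,0,0,0,0],[78,30,0,0,0,0,0],[78,0,0,0,0,0,0],[78,0,0,0,0,0,0],[78,0,0,0,0,0,0]]])

```text
clock: 27.4
position: [0.4026, 0.2233, 0.4558]
ee_rot: [0.109, -3.14, -0.0]
wrist_force: [0.6, 1.0, -0.4]
finger_gap: 0.0778
```

```bash
python3 go.py
python3 - <<'E'
from h import *
from rig import vision
for n in ["scene","top"]:
    im=vision.read_camera(n)["img"][:,:,::-1]
    cv2.imwrite(f"pics/{n}9_raw.png",im); cv2.imwrite(f"pics/{n}9.png",cv2.resize(im,(800,600),interpolation=cv2.INTER_CUBIC))
s=cv2.imread("pics/scene9_raw.png")[150:230,285:425]; s=cv2.resize(s,None,fx=5,fy=5,interpolation=cv2.INTER_CUBIC)
t,yaw=.42,.07
ex=np.array([np.cos(t)*np.cos(yaw),np.cos(t)*np.sin(yaw),-np.sin(t)]); ey=np.array([-np.sin(yaw),np.cos(yaw),0]); ez=np.cross(ex,ey)
a=np.linspace(0,2*np.pi,60)
for h,r in [(0,.033),(.056,.033)]:
    p=np.array([.547,.233,.04])+ez*h+np.outer(np.cos(a)*r,ex)+np.outer(np.sin(a)*r,ey)
    cv2.polylines(s,[((proj(SC,p)-[285,150]+.5)*5).astype(int)],False,(0,255,0),1)
cv2.imwrite("pics/s9c.png",s)
E
```

```text
t 27.4 p [0.4026 0.2233 0.4558] gap 0.0777876812448071 F [ 0.5939  1.041  -0.4144] tool y [-0.0693  0.9976  0.0001] z [-0.0001  0.0001 -1.    ]
turn [ 0.0001 -0.0001 -0.0006]
```

View pics/scene9.png

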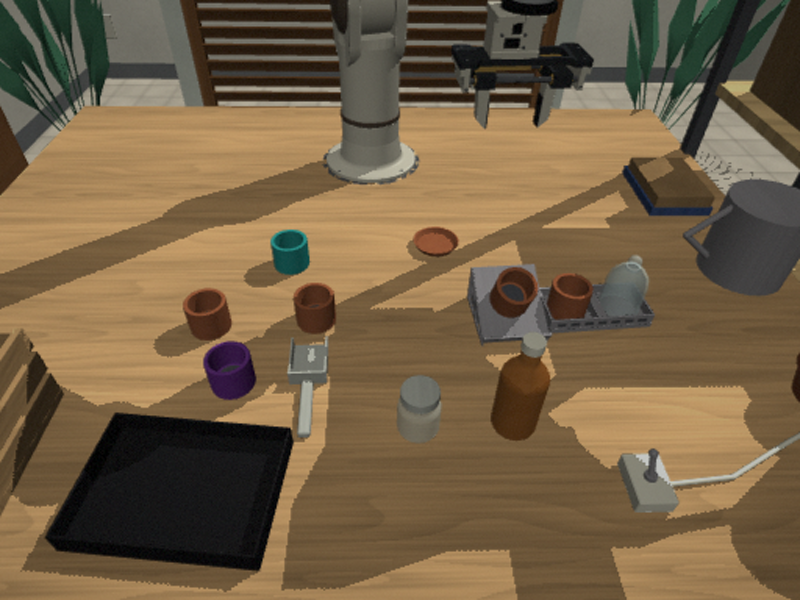

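View pics/s9c.png

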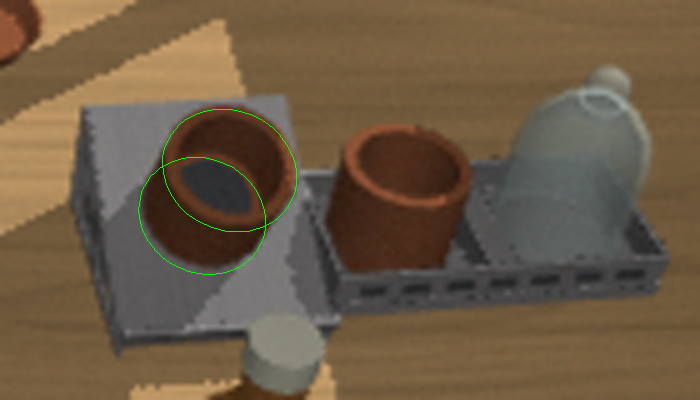

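View pics/top9.png

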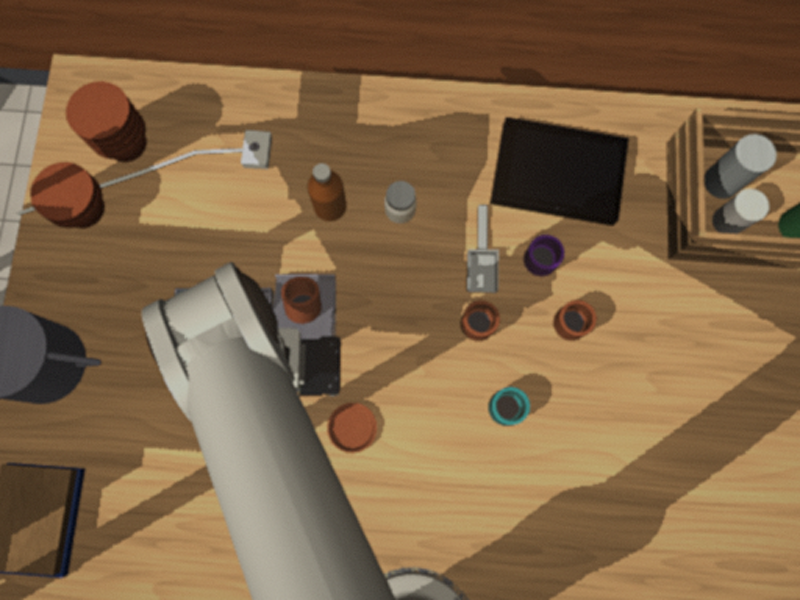

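The pot stands flat on the shelf where I placed it; its rim is at (515,290) in the scene view. The other two stand on the table at (207,313) and (315,307), and nothing else has moved. I'll check for creep before handing in.

step_arm(targets=[[[78,0,0,0,0,0,0],[78,0,0,0,0,0,0],[78,0,0,0,0,0,0],[78,0,0,0,0,0,0],[78,0,0,0,0,0,0],[78,0,0,0,0,0,0],[78,0,0,0,0,0,0],[78,0,0,0,0,0,0],[78,0,0,0,0,0,0],[78,0,0,0,0,0,0],[78,0,0,0,0,0,0],[78,0,0,0,0,0,0]]])

```text
clock: 29.0
position: [0.4018, 0.2235, 0.456]
ee_rot: [0.11, -3.14, -0.0]
wrist_force: [0.1, 0.0, -0.2]
finger_gap: 0.0783
```

Run:
```python
from h import *
from rig import env,vision
a=cv2.imread("pics/scene9_raw.png").astype(np.float32); b=vision.read_camera("scene")["img"][:,:,::-1].astype(np.float32)
sl=(slice(150,230),slice(285,425))
g=lambda x: cv2.cvtColor(x[sl].astype(np.uint8),cv2.COLOR_BGR2GRAY).astype(np.float32)
ga,gb=g(a)[10:60,20:60],g(b)[10:60,20:60]
print(cv2.phaseCorrelate(ga.copy(),gb.copy()),np.abs(ga-gb).mean(),np.abs(ga-gb).max())
print(env.job_done())
```

```text
((-0.06496432697277044, -0.020964843897981922), 0.9932617492675782) 1.2505 6.0
the job is handed in; nothing more can be done
None
```

The ring-footed pot now stands foot flat in the middle of the sloping shelf, and the job is handed in at about 29 s of the 72 s allowed.

- **Drags:** I pushed each of the three pots about 48 mm in +y with the flat of a finger pad, at about 32 mm/s, before lifting any. The pot nearest the rack took up to about 4.2 N, the other two about 1.4 N each, so the nearest one is the ring-footed pot.
- **Placing:** I tilted the pot 0.42 rad to match the shelf, lowered it until the wrist force showed contact at the predicted height, then released it.
- **Last checks:** In the final pictures the pot sits on the shelf where placed, clear of the lip, and moved less than 0.1 pixel over about 1.5 s. The other two pots stand upright on the table, and I saw nothing else moved.

Two readings did not agree fully:
- **Pad friction:** The hard pot's drag read a little above the stated 2 to 3.5 N. About 2 N of upward force showed on the wrist at the same time, probably friction of the pot against the pad, so the pad probably bore down on it by about as much during that drag.
- **Camera mismatch:** The wrist and overhead cameras disagreed by 3 to 5 mm in x. I used a value between them, so the pot should be within a few millimetres of the shelf's middle.

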